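# Clamp the cylindrical deburring cutter in the bench collet stand

### The job

Take the cutter with the cylindrical head out of the wooden rack, set its shank into the collet stand and press it gently past the spring catch until it is fully home. Then turn the knurled nut clockwise until you feel the collet grip the shank firmly, hand tight but not forced, and let go. Leave the cone-headed cutter in the rack and do not disturb the other things on the bench.

Things in the scene. Friction and masses are not known exactly. Their poses are not given: they have to be found in the camera images.
- cutter_centre (a point): Centre of the cylindrical head (20 mm diameter, 34 mm high, fluted dark steel, flat top) of the cutter to be fitted: where to grip it. The cutter is 102 mm long, 0.11 to 0.22 kg, z along its axis from shank to head; this point is 85 mm above the shank's end and 17 mm below the top. Below the head a 8 mm neck, 11 mm thick, then a 60 mm shank.
- shank_end (a point): The lower end of that cutter's shank, on its axis. Shank: plain steel, 14 mm diameter, 60 mm long, with a 3 mm chamfer to 10 mm diameter at its end. At the start it stands upright, 26 mm deep in a rack hole with 1 mm play all round.
- cutter_cyl: The same cutter as a body; origin at the shank's end, z up along its axis.
- cutter_cone: The other cutter, with the same shank but a pointed conical head; origin at its shank's end. It stands in the other end hole of the rack and stays there.
- cutter_rack: Light wooden block, fixed, 56 x 132 x 36 mm, origin at the centre of its underside; three holes in a row along its y, at -42, 0 and +42 mm; the cutters stand in the two end holes (which is in which varies), the middle one is empty.
- collet_stand: Steel stand fixed to the bench, origin under its centre on the bench: foot 90 x 90 x 12 mm with four bolt heads, column 40 mm diameter with a 17.4 mm bore; its bottom stop is at 18 mm height. Three spring balls 10 mm above the stop catch the shank's end: some 8 to 20 N push it past them and, still rubbing, down to the solid stop, where it must rest.
- nut_centre (a point): Centre of the round knurled collet nut on the stand (51 mm diameter, 28 mm high, 50 to 78 mm above the bench), on its vertical axis. It turns in place, clockwise from above to tighten. First 0.5 to 2.1 rad of slack, against 0.25 N m of friction; then the collet meets the shank and the torque climbs about 0.7 N m per rad. The same friction holds it where it is left and acts either way at rest.
- collet_mouth (a point): Centre of the opening in the nut's top, 78 mm above the bench; a cone narrows from 27 to 19 mm diameter, below it three collet segments close on the shank as the nut turns. Right when the turning torque has climbed by 0.15 to 0.35 N m over the slack level (33 to 78 N a segment); by 0.5 it is overtight. With the shank home the head's centre is 25 mm and its top 42 mm above this point.
- gear: Steel gear, 72 mm diameter, 24 mm high, a bystander beside the stand; origin under its centre.
- tin: Open tin of nuts, 74 mm diameter, 45 mm high, a bystander; origin under its centre.
- bush: Brass bush, 34 mm diameter, 30 mm high, a bystander; origin under its centre.
Mind the look-alikes: they are no part of the job. Leave any orange look-alike of the cutter_cyl alone.

How it is judged:
By the outcome, as a careful person would: the job done as asked, in the order asked, and still so for the second after the job is handed in, with the robot touching nothing.
It also fails if it takes over 72 s, if anything falls off the work surface, if the arm or the gripper's body presses on something with over 40 N, if the wrist force passes 120 N, or if a joint passes its speed limit or range.

### The arm

A 6-joint arm with a two-finger parallel gripper is mounted at the origin on a cart in front of the work surface, level with it; the furniture and walls round the work are solid. World frame = base frame: x ahead of the robot, y to its left, z up, the work surface at z = 0. Lengths are in m, angles in rad, forces in N, time in s.
With the tool pointing down it reaches from about 0.275 to 0.825 m from the base axis. Payload 5.2 kg.
Tool frame: the origin (TCP) lies between the finger pads; the fingertips stand 11 mm ahead of it and the grasp point (between the pads) lies 8 mm behind it; z points along the fingers, y is the line along which they close (so a half turn about z gives the same grasp; the last joint's range is limited). The gripper opens to 93 mm and grips with 3 to 60 N. Pads are 15 mm wide; open, the fingers measure 128 mm over their backs; the gripper's body (75 mm by 188 mm) begins 65 mm behind the grasp point.
Start: joints at [1.115, 0.259, 1.535, -0, 1.348, -0.203], TCP at [0.138, 0.533, 0.201] pointing down, gripper open.
Joint ranges: [-3.14, 3.14], [-0.91, 2.08], [0.19, 2.58], [-1.22, 4.36], [0.22, 2.71], [-3.12, 3.12]. Speed limits (rad/s): [2.57, 2.57, 3.14, 3.14, 3.14, 3.14].

### API

Orientations are given as a unit quaternion [x, y, z, w].
In Python, from cell import ctrl gives the robot as it stands.
- The arm moves only by the tool drive_tool, never from a script. Its arguments are lists of equal length, an entry for each row: "linear": the shift along the tool's x, y, z in units of 50 mm (1.0 is 50 mm), a list of three; "twist": the turn, a rotation vector about the tool's x, y, z in units of 5 degrees (1.0 is 5 degrees), a list of three; "grip": the closure, from 0 (fully open) to 1 (shut). A call has 1 to 12 rows; each row is the pose to reach, as a shift and turn from the pose commanded when the call began, along the tool's axes at that moment; what a row does not reach only later rows make up. A row lasts 1/8 s, in which the tool goes at most 62.5 mm and 10.7 degrees, less where a joint would pass 70% of its speed; a pose out of reach is approached as far as the arm can. A call with a gripper value outside its range is refused whole. The fingers move at their own pace and stop on an object; "squeeze" is the grip in N (left out, the last holds). Time passes only in rows, so rows that repeat a pose let the fingers close. It gives the time, the measured TCP pose, the force, the opening and the grip force at its end, in the units of the state.
- ctrl.state(): the state, without advancing time (a new reading comes with each control period).
- ctrl.get_image(name): name is "side" or "top"; returns a dict with "frame" (420x560x3 uint8, red, green, blue), "camera_matrix" (3x3 intrinsics, pixels), "k1" (the pictures are not rectified: a ray, as slopes to the right and down, at radius r is drawn at 1 + k1 r^2 times it, then the intrinsics apply), "origin" and "orientation" of the camera in the world. Camera axes: x right, y up, looking along -z (the intrinsics and any distortion apply to the point x, -y, -z); pixel columns grow to the right and rows downward; lengths in m; the calibration is good to about 2 mm. A picture is of the moment at which its call begins. There is no depth.
- ctrl.close_job(): hands the job in; it is judged then, once.
Trained networks look in the newest picture that a camera, given by its name, has taken for a name from the list of things; names that differ only in an ending like _2 or _b are one class to them, and where a whole thing is asked for, a point or a joint stands for the part that bears it (a point fixed in the world has none). Each returns a list of dicts, best first, with "conf" (0 to 1); they miss things now and then, are a little off and sometimes report something else, mostly with a low value. They report only what shows in the picture. A call takes as long as a camera call. They do not tell look-alikes from the thing itself.
- ctrl.find_in(camera, target): "point" ([x, y, z] in m, in the coordinates of the camera as it stood for that picture, good to about 4 mm: the middle of the surface that is visible of it).
- ctrl.outline_of(camera, target): "region" (420x560 bool, what is visible of it).
- ctrl.mark_of(camera, target): "point" ([x, y, z] in m, in the coordinates of the camera as it stood for that picture, good to about 4 mm: a listed point, or the origin of a listed thing).
The state is a dict: "time": time; "joint_positions": joint angles; "joint_vel": joint speeds; "joint_efforts": joint torques, N m; "ee_pos": TCP position; "orientation": TCP orientation; "wrist_force": force on the tool from outside, world axes, zero at the start; "moment": the same for the moment, N m; "width": opening from 0.0 (shut) to 1.0 (fully open); "finger_force": force on a finger pad.
Only numpy, scipy, OpenCV 4.12 (cv2) and the standard library are available. Lean on these libraries where they do the work, as an engineer would, in place of code of your own. Each camera call takes 0.05 s, during which the arm holds its last target. There are 200 camera calls.

## Working session

There is one attempt and no reset: what is moved stays moved. The work goes in short steps, Python scripts to look and compute and a tool call to move; the robot and the scene stay as the last step left them, time stands still between calls to the robot, and variables do not carry over. Pictures are saved under pics/ and viewed, at most 10 in all, crops included, and the job is handed in when it is done.

Besides the shell and the picture viewer there is one more tool, called after ">>>" by a JSON object that holds its "name" and its "arguments", one argument or row to a line. drive_tool: Moves the arm, as the interface text tells. Its arguments: {"type":"object","properties":{"linear":{"type":"array","items":{"type":"array","items":{"type":"number"}}},"twist":{"type":"array","items":{"type":"array","items":{"type":"number"}}},"grip":{"type":"array","items":{"type":"number"}},"squeeze":{"type":"number"}},"required":["linear","twist","grip"]}

```bash
mkdir -p pics; cat > h.py <<'E'
import numpy as np, cv2
from scipy.spatial.transform import Rotation as R
from cell import ctrl
def cam(name):
    im=ctrl.get_image(name); return im
def toworld(im,p): return R.from_quat(im["orientation"]).apply(p)+im["origin"]
def ray(im,u,v):
    K=np.array(im["camera_matrix"]); s=np.array([(u-K[0,2])/K[0,0],(v-K[1,2])/K[1,1]]); d=s.copy()
    for _ in range(30): s=d/(1+im["k1"]*(s@s))
    return R.from_quat(im["orientation"]).apply([s[0],-s[1],-1])
def atz(im,u,v,z):
    d=ray(im,u,v); o=np.array(im["origin"]); return o+d*(z-o[2])/d[2]
def proj(im,p):
    c=R.from_quat(im["orientation"]).inv().apply(np.array(p)-im["origin"]); s=np.array([c[0],-c[1]])/-c[2]
    s=s*(1+im["k1"]*(s@s)); K=np.array(im["camera_matrix"]); return s[0]*K[0,0]+K[0,2], s[1]*K[1,1]+K[1,2]
E
python3 - <<'E'
from h import *
np.set_printoptions(precision=4,suppress=True)
for n in ("top","side"):
    im=cam(n); cv2.imwrite(f"pics/{n}0.png",im["frame"][...,::-1]); print(n,im["origin"],im["k1"])
    for t in ("cutter_centre","shank_end","cutter_cone","cutter_rack","collet_mouth","nut_centre","gear","tin","bush"):
        for d in ctrl.mark_of(n,t)[:3]:
            w=toworld(im,d["point"]); print(t,round(d["conf"],2),w,np.round(proj(im,w)))
print(ctrl.state())
E
```

```text
top [0.4449 0.0001 1.1552] -0.07862316828644057
cutter_centre 0.46 [0.5105 0.1629 0.0937] [218. 220.]
cutter_centre 0.38 [0.6125 0.0997 0.0853] [244. 179.]
shank_end 0.64 [0.5113 0.1643 0.0119] [222. 222.]
shank_end 0.54 [ 0.6102  0.1065 -0.0018] [245. 185.]
cutter_cone 0.64 [0.5366 0.0825 0.011 ] [253. 212.]
cutter_rack 0.59 [ 0.5241  0.1228 -0.0035] [239. 217.]
collet_mouth 0.86 [ 0.5494 -0.1158  0.0817] [332. 204.]
nut_centre 0.72 [ 0.5468 -0.1136  0.0598] [331. 206.]
nut_centre 0.26 [ 0.5202  0.1236 -0.0007] [238. 219.]
gear 0.89 [ 0.4862 -0.3598 -0.001 ] [422. 230.]
tin 0.55 [ 0.5084  0.3471 -0.0034] [155. 224.]
bush 0.66 [ 0.6124  0.0048 -0.0009] [283. 184.]
bush 0.34 [0.5086 0.1674 0.0085] [221. 223.]
side [ 0.4212 -1.0813  0.6734] -0.0009398683656622676
cutter_centre 0.5 [0.5119 0.1616 0.0998] [264. 172.]
cutter_centre 0.45 [0.6094 0.105  0.0843] [301. 183.]
shank_end 0.63 [0.5142 0.1642 0.0061] [266. 200.]
shank_end 0.54 [0.6091 0.103  0.0036] [301. 209.]
shank_end 0.42 [0.5113 0.1637 0.0104] [265. 199.]
cutter_cone 0.64 [0.53   0.0822 0.0115] [274. 212.]
cutter_rack 0.86 [ 0.5262  0.1244 -0.0011] [271. 209.]
cutter_rack 0.64 [0.5108 0.1636 0.0991] [264. 172.]
collet_mouth 0.75 [ 0.5434 -0.1165  0.0808] [288. 227.]
nut_centre 0.56 [ 0.549  -0.115   0.0639] [290. 232.]
gear 0.84 [ 0.4899 -0.3628  0.0001] [277. 326.]
tin 0.85 [ 0.5072  0.3408 -0.0007] [259. 177.]
bush 0.76 [0.6053 0.0056 0.0002] [305. 227.]
{'time': 1.0, 'joint_positions': array([ 1.1152,  0.2586,  1.535 , -0.    ,  1.348 , -0.2028]), 'joint_vel': array([-0.0001, -0.0004, -0.002 ,  0.0008, -0.0001, -0.0006]), 'joint_efforts': array([ -0.0003, -43.7198, -28.4315,   0.0718,   0.031 ,   0.    ]), 'ee_pos': array([0.1375, 0.5325, 0.2011]), 'orientation': array([0.1261, 0.992 , 0.    , 0.    ]), 'wrist_force': array([-0.1131,  0.9044,  0.6842]), 'moment': array([ 0.0429, -0.0004, -0.0594]), 'finger_force': 0.0, 'width': 1.0012474587864961}
```

```bash
python3 - <<'E'
import cv2, numpy as np
a=cv2.imread("pics/top0.png")[140:280,190:350]; b=cv2.imread("pics/side0.png")[140:260,230:330]
a=cv2.resize(a,None,fx=3.4,fy=3.4,interpolation=2);b=cv2.resize(b,None,fx=2.5,fy=4*2.5/4,interpolation=2)
c=np.zeros((600,800,3),np.uint8);c[:a.shape[0],:a.shape[1]]=a;c[:b.shape[0],545:795]=b
cv2.imwrite("pics/c0.png",c)
E
```

```text
(no output)
```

View pics/c0.png

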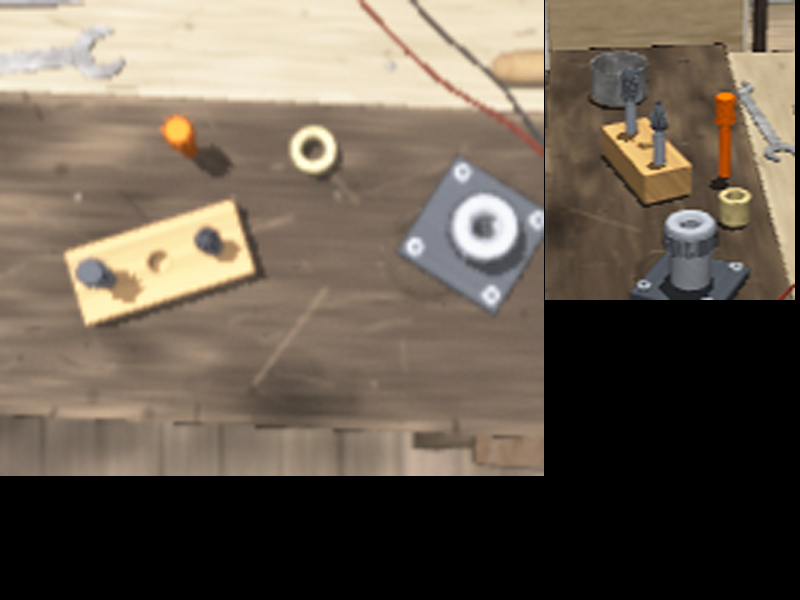

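View pics/side0.png

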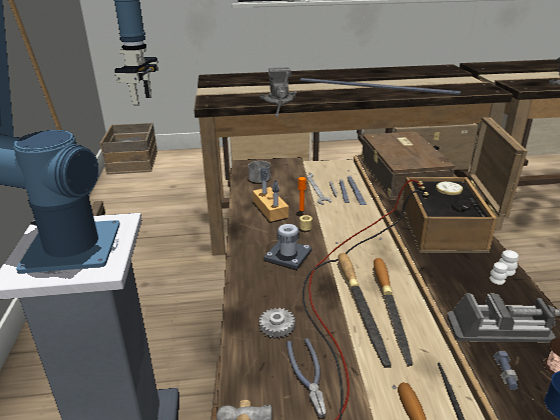

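Two grey cutters stand in the rack: the cylindrical head at the rack's left end, top px (218,220), and the cone at its right end, (252,211). The orange look-alike is at (243,179), the nut's ring at about (332,206). I'll refine the cutter and nut positions with outlines while I approach.

```bash
cat >> h.py <<'E'
def sil(im,parts,xy):
    m=np.zeros((1680,2240),np.uint8); t=np.linspace(0,2*np.pi,40)
    for r,z0,z1 in parts:
        P=[proj(im,(xy[0]+r*np.cos(a),xy[1]+r*np.sin(a),z)) for z in (z0,z1) for a in t]
        cv2.fillConvexPoly(m,cv2.convexHull(np.round(np.array(P)*4+1.5).astype(np.int32)),1)
    return m
def cen(m,s=1):
    v,u=np.nonzero(m); return np.array([u.mean()/s,v.mean()/s])-(1.5/4 if s==4 else 0)
def fit(im,reg,parts,xy):
    xy=np.array(xy,float); c=cen(reg)
    for _ in range(5):
        f=cen(sil(im,parts,xy),4); J=np.array([(np.array(proj(im,(*(xy+d),.08)))-proj(im,(*xy,.08)))/.01 for d in np.eye(2)*.01]).T
        xy=xy+np.linalg.solve(J,c-f)
    return xy,reg.sum(),sil(im,parts,xy).sum()/16
CUT=[(.01,.078,.112),(.0055,.07,.078),(.007,.036,.07)]
NUT=[(.0255,.05,.078)]
E
python3 - <<'E'
from h import *
for n in ("top","side"):
    im=cam(n)
    for t,parts,xy in (("cutter_cyl",CUT,(.511,.163)),("nut_centre",NUT,(.547,-.115))):
        for d in ctrl.outline_of(n,t)[:3]:
            try: print(n,t,round(d["conf"],2),cen(d["region"]),fit(im,d["region"],parts,xy))
            except Exception as e: print(e)
    if n=="top": print(atz(im,332.6,206.2,.078), proj(im,(.511,.163,.112)))
    f=im["frame"]; g=cv2.cvtColor(f,cv2.COLOR_RGB2GRAY)
    u,v=map(int,proj(im,(.547,-.115,.078)));print(u,v);print(g[v-12:v+13,u-12:u+13] if n=="top" else "")
E
```

```text
top cutter_cyl 0.67 [217.82300885 219.9380531 ] (array([0.51176968, 0.16354958]), np.int64(113), np.float64(82.9375))
top cutter_cyl 0.61 [242.94623656 179.3655914 ] (array([0.61088555, 0.1025082 ]), np.int64(93), np.float64(84.6875))
top nut_centre 0.86 [329.92512479 208.28036606] (array([ 0.53983692, -0.11114483]), np.int64(1202), np.float64(367.8125))
[ 0.54393566 -0.11671952  0.078     ] (np.float64(216.60627845348918), np.float64(219.6829090775452))
331 204
[[102 114 133 140 153 198 225 224 201 145 136 137 138 137 133 124 114 103
  103 104 105 109 112 115 115]
 [104 127 136 138 140 149 181 183 154 136 134 135 135 136 136 136 129 115
  102  96 102 107 109 111 113]
 [118 133 136 138 139 140 145 144 138 135 135 134 135 135 137 136 135 131
  121 110 102 105 107 110 113]
 [132 135 136 137 136 137 140 139 138 135 134 133 135 131 134 133 133 135
  133 128 121 113 103 103 108]
 [135 137 136 136 135 135 136 137 135 127 134 135 147 135 135 129 122 133
  134 135 134 127 115 102  96]
 [136 136 134 136 136 134 132 131 133 144 169 191 213 215 202 187 157 143
  131 134 136 134 130 120 110]
 [1
[... 1660 characters left out ...]
102  79  75  79]
 [135 134 134 132 122  93 120 171 184 213 233 244 247 248 248 246 239 231
  204 158 109  80  75  76  88]
 [135 134 134 133 129 111  98 129 130 147 174 200 212 219 222 205 182 165
  126  95  82  77  77  76  84]
 [131 133 134 135 134 129 118 113  94  94 112 126 136 146 140 119 107  95
   87  77  76  76  77  79  94]]
side cutter_cyl 0.68 [264.11678832 178.8540146 ] (array([0.51087279, 0.16128313]), np.int64(137), np.float64(156.5))
side cutter_cyl 0.54 [302.02777778 191.21111111] (array([0.60729994, 0.06746748]), np.int64(180), np.float64(175.1875))
side nut_centre 0.92 [288.21103896 247.76217532] (array([ 0.53630363, -0.17990305]), np.int64(1232), np.float64(455.9375))
289 227
```

>>> {"name": "drive_tool", "arguments": {
  "linear": [
    [-1,-0.6,0],
    [-2.1,-1.2,0],
    [-3.2,-1.8,0],
    [-4.2,-2.4,0],
    [-5.2,-3,0],
    [-6.2,-3.6,0],
    [-7.2,-4.2,0],
    [-8.2,-4.8,0],
    [-9.1,-5.27,0],
    [-9.1,-5.27,0],
    [-9.1,-5.27,0]
  ],
  "twist": [
    [0,0,1.3],
    [0,0,2.6],
    [0,0,3.9],
    [0,0,5.2],
    [0,0,6.5],
    [0,0,7.8],
    [0,0,9.1],
    [0,0,10.4],
    [0,0,11.7],
    [0,0,11.7],
    [0,0,11.7]
  ],
  "grip": [0,0,0,0,0,0,0,0,0,0,0]
}}

```text
time: 2.68
ee_pos: [0.5116, 0.1638, 0.2008]
orientation: [0.595, 0.804, -0.0, -0.001]
wrist_force: [0.2, 0.1, 0.1]
width: 1.004
finger_force: 0.0
```

>>> {"name": "drive_tool", "arguments": {
  "linear": [
    [0,0,0.5],
    [-0.01,0,1.1],
    [-0.01,0,1.7],
    [-0.01,0,2.1],
    [-0.01,0,2.28],
    [-0.01,0,2.28],
    [-0.01,0,2.28],
    [-0.01,0,2.28],
    [-0.01,0,2.28],
    [-0.01,0,2.28],
    [-0.01,0,2.28],
    [-0.01,0,2.28]
  ],
  "twist": [
    [0,0,0],
    [0,0,0],
    [0,0,0],
    [0,0,0],
    [0,0,0],
    [0,0,0],
    [0,0,0],
    [0,0,0],
    [0,0,0],
    [0,0,0],
    [0,0,0],
    [0,0,0]
  ],
  "grip": [0,0,0,0,0.4,0.7,1,1,1,1,1,1],
  "squeeze": 10
}}

```text
time: 4.18
ee_pos: [0.5123, 0.1631, 0.087]
orientation: [0.595, 0.804, -0.0, -0.0]
wrist_force: [0.7, 0.1, 0.1]
width: 0.207
finger_force: 10.0
```

```bash
python3 - <<'E'
from h import *
s=ctrl.state(); print(s)
E
```

```text
{'time': 4.175, 'joint_positions': array([ 1.00638684e-01,  3.41254612e-01,  1.72020586e+00, -7.62923731e-08,
        1.08021770e+00, -1.96306032e-01]), 'joint_vel': array([ 1.55275426e-03,  4.19761168e-04, -7.95288457e-04,  5.87607265e-05,
        3.19014031e-04, -2.00705344e-03]), 'joint_efforts': array([-9.37283970e-03, -4.45126426e+01, -2.45539320e+01,  6.69232523e-02,
        1.02584210e-02,  9.93846515e-04]), 'ee_pos': array([0.51230607, 0.16309603, 0.0870404 ]), 'orientation': array([ 5.94726810e-01,  8.03927870e-01, -2.87803213e-05, -3.16242624e-05]), 'wrist_force': array([0.71053028, 0.12896267, 0.10954546]), 'moment': array([-0.0810422 ,  0.02647959, -0.00781988]), 'finger_force': 10.004824250936508, 'width': 0.20670596726820964}
```

>>> {"name": "drive_tool", "arguments": {
  "linear": [
    [0,0,0],
    [0,0,0],
    [0,0,-0.2],
    [0,0,-0.5],
    [0,0,-0.9],
    [0,0,-1.5],
    [0,0,-2.1],
    [0,0,-2.56],
    [0,0,-2.56],
    [0,0,-2.56]
  ],
  "twist": [
    [0,0,0],
    [0,0,0],
    [0,0,0],
    [0,0,0],
    [0,0,0],
    [0,0,0],
    [0,0,0],
    [0,0,0],
    [0,0,0],
    [0,0,0]
  ],
  "grip": [1,1,1,1,1,1,1,1,1,1],
  "squeeze": 45
}}

```text
time: 5.42
ee_pos: [0.5118, 0.1631, 0.2146]
orientation: [0.595, 0.804, -0.0, -0.0]
wrist_force: [-0.7, -0.5, -2.1]
width: 0.199
finger_force: 45.0
```

>>> {"name": "drive_tool", "arguments": {
  "linear": [
    [-0.4,-0.07,0],
    [-1.1,-0.2,0],
    [-1.9,-0.35,0],
    [-2.7,-0.5,0],
    [-3.5,-0.65,0],
    [-4.3,-0.8,0],
    [-5,-0.92,0],
    [-5.4,-0.99,0],
    [-5.54,-1.01,0],
    [-5.54,-1.01,0],
    [-5.54,-1.01,0],
    [-5.54,-1.01,0]
  ],
  "twist": [
    [0,0,0],
    [0,0,0],
    [0,0,0],
    [0,0,0],
    [0,0,0],
    [0,0,0],
    [0,0,0],
    [0,0,0],
    [0,0,0],
    [0,0,0],
    [0,0,0],
    [0,0,0]
  ],
  "grip": [1,1,1,1,1,1,1,1,1,1,1,1]
}}

```text
time: 6.92
ee_pos: [0.5451, -0.1155, 0.2152]
orientation: [0.594, 0.804, 0.0, 0.0]
wrist_force: [-0.8, -0.6, -2.0]
width: 0.198
finger_force: 45.0
```

```bash
python3 - <<'E'
from h import *
s=ctrl.state(); print(s["ee_pos"],s["wrist_force"],s["moment"],s["width"])
out=[]
for n in("top","side"):
    im=cam(n)
    for t in("cutter_centre","shank_end","collet_mouth"):
        for d in ctrl.mark_of(n,t)[:2]: print(n,t,round(d["conf"],2),toworld(im,d["point"]).round(4))
    f=im["frame"]; u,v=map(int,proj(im,(.545,-.117,.12))); c=cv2.resize(f[v-40:v+35,u-50:u+50],None,fx=4,fy=4,interpolation=2); out.append(c)
cv2.imwrite("pics/a1.png",np.hstack(out)[...,::-1])
E
```

```text
[ 0.54507233 -0.11552193  0.21522057] [-0.78860772 -0.60165666 -2.03120548] [-0.06099463  0.08020882 -0.01581938] 0.19783100433764766
top cutter_centre 0.5 [0.614  0.1031 0.0837]
top collet_mouth 0.78 [ 0.5476 -0.1138  0.081 ]
side cutter_centre 0.7 [0.6099 0.1077 0.0828]
side cutter_centre 0.67 [ 0.5454 -0.1143  0.2286]
side shank_end 0.64 [6.09e-01 1.00e-03 3.00e-04]
side shank_end 0.58 [ 0.5479 -0.1169  0.1335]
side collet_mouth 0.93 [ 0.5439 -0.1183  0.08  ]
```

View pics/a1.png

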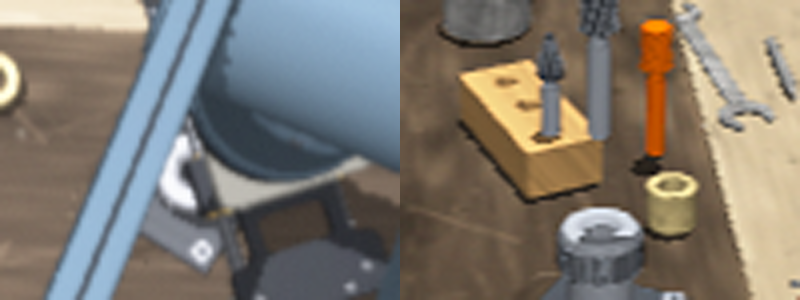

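Side view: held cutter upright, its shank end at crop (600,137), directly above the nut's mouth at (600,228). I'll descend into the mouth and check forces.

>>> {"name": "drive_tool", "arguments": {
  "linear": [
    [0,0.02,0.3],
    [0,0.02,0.7],
    [0,0.02,1.0],
    [0,0.02,1.15],
    [0,0.02,1.25],
    [0,0.02,1.35],
    [0,0.02,1.45],
    [0,0.02,1.5],
    [0,0.02,1.5]
  ],
  "twist": [
    [0,0,0],
    [0,0,0],
    [0,0,0],
    [0,0,0],
    [0,0,0],
    [0,0,0],
    [0,0,0],
    [0,0,0],
    [0,0,0]
  ],
  "grip": [1,1,1,1,1,1,1,1,1]
}}

```text
time: 8.45
ee_pos: [0.546, -0.1162, 0.14]
orientation: [0.595, 0.804, -0.0, -0.0]
wrist_force: [-0.7, -0.6, -2.4]
width: 0.195
finger_force: 45.0
```

```bash
python3 - <<'E'
from h import *
s=ctrl.state(); print(s["ee_pos"],s["wrist_force"],s["moment"],s["width"])
E
```

```text
[ 0.54598602 -0.11621758  0.13997289] [-0.71128235 -0.58593301 -2.38230586] [-0.12308028 -0.01067814 -0.025155  ] 0.19485844255997756
```

>>> {"name": "drive_tool", "arguments": {
  "linear": [
    [0,0,0.08],
    [0,0,0.18],
    [0,0,0.28],
    [0,0,0.38],
    [0,0,0.48],
    [0,0,0.54],
    [0,0,0.54]
  ],
  "twist": [
    [0,0,0],
    [0,0,0],
    [0,0,0],
    [0,0,0],
    [0,0,0],
    [0,0,0],
    [0,0,0]
  ],
  "grip": [1,1,1,1,1,1,1]
}}

```text
time: 9.32
ee_pos: [0.5459, -0.1162, 0.1127]
orientation: [0.595, 0.804, -0.0, -0.0]
wrist_force: [-1.0, 1.0, -2.6]
width: 0.2
finger_force: 45.0
```

```bash
python3 - <<'E'
from h import *
s=ctrl.state(); print(s["ee_pos"],s["wrist_force"],s["moment"],s["width"])
E
```

```text
[ 0.54590109 -0.11616696  0.1127471 ] [-1.04632591  1.0256798  -2.64118007] [-0.04509611  0.02901957 -0.00345732] 0.19995291148069327
```

>>> {"name": "drive_tool", "arguments": {
  "linear": [
    [0,0,0.06],
    [0,0,0.1],
    [0,0,0.14],
    [0,0,0.18],
    [0,0,0.22],
    [0,0,0.22]
  ],
  "twist": [
    [0,0,0],
    [0,0,0],
    [0,0,0],
    [0,0,0],
    [0,0,0],
    [0,0,0]
  ],
  "grip": [1,1,1,1,1,1]
}}

```text
time: 10.07
ee_pos: [0.5463, -0.1164, 0.1023]
orientation: [0.595, 0.804, 0.0, 0.0]
wrist_force: [-0.8, -0.6, 1.0]
width: 0.198
finger_force: 45.0
```

```bash
python3 - <<'E'
from h import *
s=ctrl.state(); print(s["ee_pos"],s["wrist_force"],s["moment"],s["width"])
E
```

```text
[ 0.54626242 -0.11635336  0.10234976] [-0.83368216 -0.61565462  0.98890178] [-0.14422203  0.14590011  0.00259255] 0.19812508988382874
```

Now on the balls (slight upward force). Push past, in small steps.

>>> {"name": "drive_tool", "arguments": {
  "linear": [
    [0,0,0.03],
    [0,0,0.06],
    [0,0,0.09],
    [0,0,0.09]
  ],
  "twist": [
    [0,0,0],
    [0,0,0],
    [0,0,0],
    [0,0,0]
  ],
  "grip": [1,1,1,1]
}}

```text
time: 10.58
ee_pos: [0.5463, -0.1164, 0.0979]
orientation: [0.595, 0.804, 0.0, 0.0]
wrist_force: [-1.2, -0.5, 3.3]
width: 0.195
finger_force: 45.1
```

>>> {"name": "drive_tool", "arguments": {
  "linear": [
    [0,0,0.03],
    [0,0,0.05],
    [0,0,0.05]
  ],
  "twist": [
    [0,0,0],
    [0,0,0],
    [0,0,0]
  ],
  "grip": [1,1,1]
}}

```text
time: 10.95
ee_pos: [0.5462, -0.1163, 0.0953]
orientation: [0.595, 0.804, 0.0, 0.0]
wrist_force: [-1.0, 0.3, 3.9]
width: 0.195
finger_force: 45.1
```

>>> {"name": "drive_tool", "arguments": {
  "linear": [
    [0,0,0.02],
    [0,0,0.02]
  ],
  "twist": [
    [0,0,0],
    [0,0,0]
  ],
  "grip": [1,1]
}}

```text
time: 11.2
ee_pos: [0.5465, -0.1166, 0.0949]
orientation: [0.595, 0.804, 0.0, 0.001]
wrist_force: [-1.6, 0.1, 7.7]
width: 0.198
finger_force: 45.1
```

>>> {"name": "drive_tool", "arguments": {
  "linear": [
    [0,0,0.02],
    [0,0,0.02]
  ],
  "twist": [
    [0,0,0],
    [0,0,0]
  ],
  "grip": [1,1]
}}

```text
time: 11.45
ee_pos: [0.5471, -0.1169, 0.0948]
orientation: [0.595, 0.804, 0.0, 0.002]
wrist_force: [-1.3, -0.3, 12.6]
width: 0.2
finger_force: 45.2
```

>>> {"name": "drive_tool", "arguments": {
  "linear": [
    [0,0,0.02],
    [0,0,0.04],
    [0,0,0.05],
    [0,0,0.05]
  ],
  "twist": [
    [0,0,0],
    [0,0,0],
    [0,0,0],
    [0,0,0]
  ],
  "grip": [1,1,1,1]
}}

```text
time: 11.95
ee_pos: [0.5484, -0.1177, 0.0946]
orientation: [0.595, 0.804, 0.0, 0.004]
wrist_force: [-3.9, -1.0, 24.8]
width: 0.198
finger_force: 45.6
```

```bash
python3 - <<'E'
from h import *
s=ctrl.state(); print(s["ee_pos"],s["wrist_force"],s["moment"],s["width"],s["joint_positions"])
im=cam("side")
for t in("cutter_centre","collet_mouth","shank_end"):
    for d in ctrl.mark_of("side",t)[:2]: print(t,round(d["conf"],2),toworld(im,d["point"]).round(4))
f=im["frame"]; u,v=map(int,proj(im,(.546,-.117,.09))); cv2.imwrite("pics/a2.png",cv2.resize(f[v-35:v+35,u-40:u+40],None,fx=7,fy=7,interpolation=2)[...,::-1])
print([ (np.array(proj(im,(.546,-.117,z)))-[u-40,v-35])*7 for z in (.078,.086,.12)])
E
```

```text
[ 0.54837185 -0.11774639  0.09460438] [-3.9354082  -1.00209717 24.81595246] [-0.31065671  1.08152496  0.01554045] 0.19812120583659046 [-4.09713922e-01  3.66145196e-01  1.66072699e+00 -1.04326662e-03
  1.10767062e+00 -7.06509628e-01]
cutter_centre 0.64 [ 0.5477 -0.1156  0.1086]
cutter_centre 0.49 [0.6118 0.1063 0.0867]
collet_mouth 0.71 [ 0.5495 -0.117   0.081 ]
shank_end 0.6 [ 0.6101  0.1033 -0.0012]
[array([285.39974044, 279.20682014]), array([285.26719473, 259.15817355]), array([284.69380834, 172.43416974])]
```

View pics/a2.png

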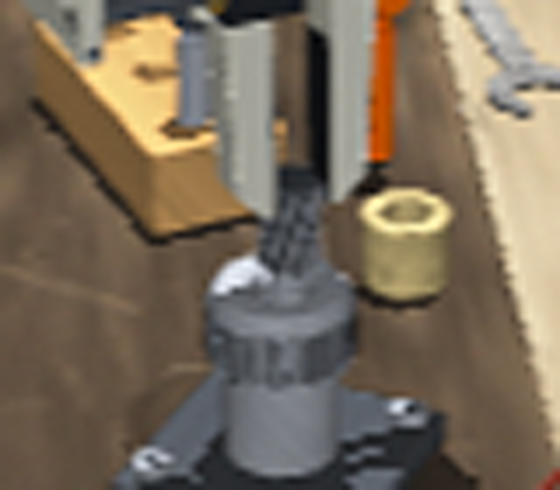

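Side view: the head's top is at crop (290,170) against 172 predicted for fully home, so with 25 N on a solid stop the shank is seated. I'll relax the push, open, turn back about 70° and go down over the nut.

>>> {"name": "drive_tool", "arguments": {
  "linear": [
    [0,0,-0.05],
    [0,0,-0.09],
    [0,0,-0.09],
    [0,0,-0.09],
    [0,0,-0.09],
    [0,0,-0.09],
    [0,0,-0.09],
    [0,0,-0.09],
    [0,0,-0.09]
  ],
  "twist": [
    [0,0,0],
    [0,0,0],
    [0,0,0],
    [0,0,0],
    [0,0,0],
    [0,0,0],
    [0,0,0],
    [0,0,0],
    [0,0,0]
  ],
  "grip": [1,1,1,0.6,0,0,0,0,0]
}}

```text
time: 13.28
ee_pos: [0.546, -0.1162, 0.0951]
orientation: [0.595, 0.804, 0.0, -0.0]
wrist_force: [-0.5, 0.2, -0.0]
width: 0.793
finger_force: 0.0
```

>>> {"name": "drive_tool", "arguments": {
  "linear": [
    [0,0,0],
    [0,0,0],
    [0,0,0],
    [0,0,0],
    [0,0,0],
    [0,0,0],
    [0,0,0],
    [0,0,0],
    [0,0,0],
    [0,0,0]
  ],
  "twist": [
    [0,0,-1.5],
    [0,0,-3.2],
    [0,0,-5],
    [0,0,-6.8],
    [0,0,-8.6],
    [0,0,-10.4],
    [0,0,-12],
    [0,0,-13.4],
    [0,0,-14],
    [0,0,-14]
  ],
  "grip": [0,0,0,0,0,0,0,0,0,0]
}}

```text
time: 14.52
ee_pos: [0.5461, -0.1162, 0.0951]
orientation: [0.026, 1.0, -0.0, 0.0]
wrist_force: [0.4, 0.4, 0.4]
width: 0.996
finger_force: 0.0
```

```bash
python3 - <<'E'
from h import *
s=ctrl.state(); print(s)
im=cam("side")
for t in("cutter_centre","collet_mouth"):
    for d in ctrl.mark_of("side",t)[:2]: print(t,round(d["conf"],2),toworld(im,d["point"]).round(4))
E
```

```text
{'time': 14.525, 'joint_positions': array([-4.09522722e-01,  3.65591211e-01,  1.66019128e+00,  1.03336672e-05,
        1.11570576e+00, -1.92769646e+00]), 'joint_vel': array([ 0.00142203, -0.00158467, -0.00078741, -0.00076845,  0.0010736 ,
        0.02364629]), 'joint_efforts': array([-2.68945521e-03, -4.65065897e+01, -2.51406187e+01, -4.28396207e-02,
        6.68116892e-02, -3.13450433e-01]), 'ee_pos': array([ 0.54607691, -0.11624054,  0.09508849]), 'orientation': array([ 2.63105271e-02,  9.99653817e-01, -1.52130571e-05,  5.01488825e-05]), 'wrist_force': array([0.44426872, 0.43080118, 0.39127848]), 'moment': array([0.01740511, 0.018034  , 0.00476352]), 'finger_force': 0.0, 'width': 0.9964004198711602}
collet_mouth 0.72 [ 0.5426 -0.1203  0.0794]
```

>>> {"name": "drive_tool", "arguments": {
  "linear": [
    [0,0,0.2],
    [0,0,0.45],
    [0,0,0.6],
    [0,0,0.64],
    [0,0,0.64],
    [0,0,0.64],
    [0,0,0.64],
    [0,0,0.64],
    [0,0,0.64],
    [0,0,0.64]
  ],
  "twist": [
    [0,0,0],
    [0,0,0],
    [0,0,0],
    [0,0,0],
    [0,0,0],
    [0,0,0],
    [0,0,0],
    [0,0,0],
    [0,0,0],
    [0,0,0]
  ],
  "grip": [0,0,0,0,0.3,0.5,0.6,0.6,0.6,0.6],
  "squeeze": 10
}}

```text
time: 15.92
ee_pos: [0.5461, -0.1162, 0.0631]
orientation: [0.026, 1.0, -0.0, 0.0]
wrist_force: [-0.2, 0.1, -0.2]
width: 0.424
finger_force: 0.0
```

```bash
python3 - <<'E'
from h import *
s=ctrl.state(); print(s["ee_pos"],s["wrist_force"],s["moment"],s["width"],s["finger_force"])
E
```

```text
[ 0.54605959 -0.11623024  0.06309498] [-0.19015425  0.09298348 -0.24652008] [0.02410465 0.00413701 0.01285981] 0.42375765253200137 0.0
```

```bash
python3 - <<'E'
from h import *
out=[]
for n in ("side","top"):
    im=cam(n); f=im["frame"]; u,v=map(int,proj(im,(.546,-.117,.09))); out.append(cv2.resize(f[v-40:v+35,u-40:u+40],None,fx=5,fy=5,interpolation=2))
cv2.imwrite("pics/a3.png",np.hstack(out)[...,::-1])
s=ctrl.state(); print(s["time"],s["moment"],s["width"],s["finger_force"])
E
```

```text
16.025 [ 0.02040017  0.01489116 -0.03874275] 0.40417961557567134 0.0
```

View pics/a3.png

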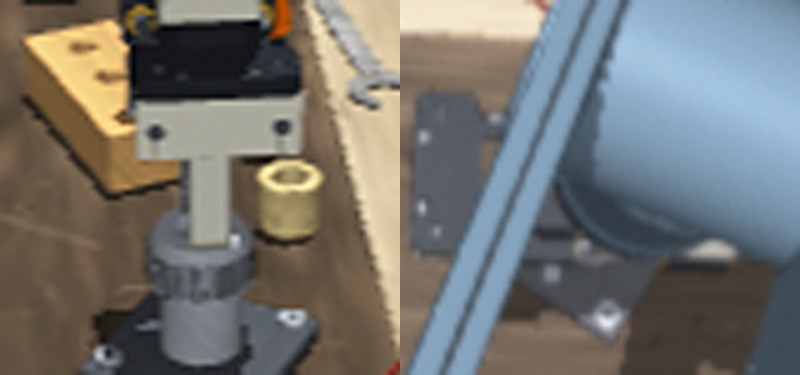

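```bash
python3 - <<'E'
from h import *
im=cam("side"); u0,v0=map(int,proj(im,(.546,-.117,.09)));u0-=40;v0-=40
o=np.array(im["origin"])
for (a,b) in((190,247),(228,247),(190,155),(140,158),(305,155)):
    d=ray(im,u0+a/5,v0+b/5)
    for y in(-.135,-.152): print((a,b),(o+d*(y-o[1])/d[1]).round(4))
for p in((.546,-.136,.052),(.546,-.152,.052),(.546,-.1415,.078),(.546,-.09,.078)):
    print(p,(np.array(proj(im,p))-[u0,v0])*5)
s=ctrl.state();print(s["time"],s["width"],s["wrist_force"],s["ee_pos"])
E
```

```text
(190, 247) [ 0.537  -0.135   0.0772]
(190, 247) [ 0.5349 -0.152   0.0879]
(228, 247) [ 0.5551 -0.135   0.0756]
(228, 247) [ 0.5527 -0.152   0.0864]
(190, 155) [ 0.5374 -0.135   0.1272]
(190, 155) [ 0.5353 -0.152   0.137 ]
(140, 158) [ 0.5142 -0.135   0.1275]
(140, 158) [ 0.5125 -0.152   0.1373]
(305, 155) [ 0.5913 -0.135   0.1229]
(305, 155) [ 0.5883 -0.152   0.1327]
(0.546, -0.136, 0.052) [209.4138324  291.63125602]
(0.546, -0.152, 0.052) [213.95877669 310.06575474]
(0.546, -0.1415, 0.078) [210.72936991 251.4512299 ]
(0.546, -0.09, 0.078) [196.5769489  195.81325762]
16.075 0.40310149980489396 [-0.4766926  -0.30369658 -0.7589168 ] [ 0.54604188 -0.11623607  0.06304545]
```

The side view shows the near fingertip at crop (210,247), at nut-top height (z≈0.08), and width went below 51 mm with no contact. So the fingers still ride above the nut. I'll open them, then descend in small monitored steps.

>>> {"name": "drive_tool", "arguments": {
  "linear": [
    [0,0,0],
    [0,0,0],
    [0,0,0],
    [0,0,0],
    [0,0,0],
    [0,0,0.1],
    [0,0,0.2],
    [0,0,0.2]
  ],
  "twist": [
    [0,0,0],
    [0,0,0],
    [0,0,0],
    [0,0,0],
    [0,0,0],
    [0,0,0],
    [0,0,0],
    [0,0,0]
  ],
  "grip": [0,0,0,0,0,0,0,0]
}}

```text
time: 17.08
ee_pos: [0.5455, -0.116, 0.0523]
orientation: [0.026, 1.0, 0.0, -0.001]
wrist_force: [0.0, 0.3, 0.8]
width: 0.998
finger_force: 0.0
```

```bash
python3 - <<'E'
from h import *
im=cam("side"); f=im["frame"]; u,v=map(int,proj(im,(.546,-.117,.11))); cv2.imwrite("pics/a4.png",cv2.resize(f[v-50:v+35,u-50:u+50],None,fx=7,fy=7,interpolation=2)[...,::-1])
s=ctrl.state(); print(s["time"],s["wrist_force"],s["moment"],s["width"],s["ee_pos"])
z=s["ee_pos"][2]
for w in (.0465,.064):
  for zz in (z-.011,z+.073): print(w,zz,(np.array(proj(im,(.546,-.116-w,zz)))-[u-50,v-50])*7)
E
```

```text
17.125 [-0.5122128  -0.3427457   0.21847388] [ 0.00894341 -0.00569945  0.00092564] 1.0008631637955205 [ 0.54576665 -0.11611208  0.05262224]
0.0465 0.04162224157001758 [373.89871246 596.22184363]
0.0465 0.12562224157001756 [373.11614702 380.28231132]
0.064 0.04162224157001758 [381.13104947 625.91070048]
0.064 0.12562224157001756 [380.60887529 407.96937969]
```

View pics/a4.png

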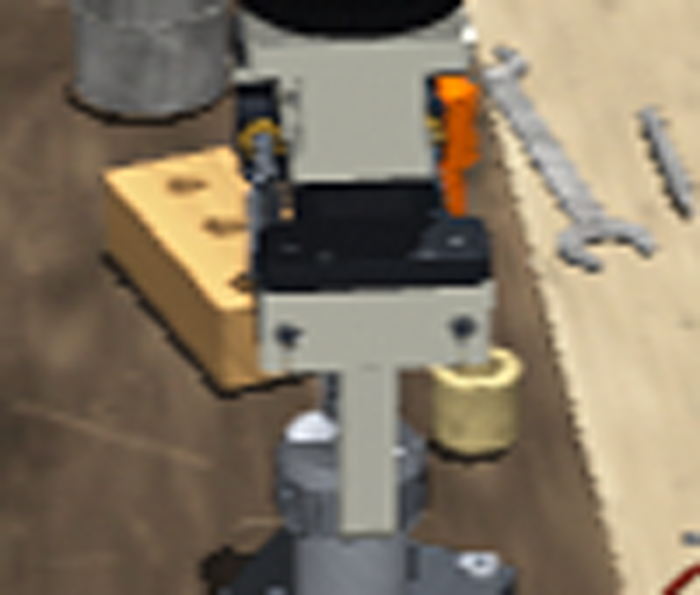

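Now the near finger's tip is at crop (370,533), about z 0.068, still short of the stated reach. I'll go down 13 mm more and close lightly.

>>> {"name": "drive_tool", "arguments": {
  "linear": [
    [0,0,0.1],
    [0,0,0.2],
    [0,0,0.26],
    [0,0,0.26],
    [0,0,0.26],
    [0,0,0.26],
    [0,0,0.26],
    [0,0,0.26],
    [0,0,0.26],
    [0,0,0.26]
  ],
  "twist": [
    [0,0,0],
    [0,0,0],
    [0,0,0],
    [0,0,0],
    [0,0,0],
    [0,0,0],
    [0,0,0],
    [0,0,0],
    [0,0,0],
    [0,0,0]
  ],
  "grip": [0,0,0,0.2,0.35,0.5,0.6,0.6,0.6,0.6],
  "squeeze": 10
}}

```text
time: 18.38
ee_pos: [0.5461, -0.117, 0.0402]
orientation: [0.026, 1.0, -0.001, 0.0]
wrist_force: [-0.3, -5.1, -0.4]
width: 0.55
finger_force: 10.0
```

```bash
python3 - <<'E'
from h import *
s=ctrl.state(); print(s["time"],s["ee_pos"],s["wrist_force"],s["moment"],s["width"],s["finger_force"])
E
```

```text
18.375 [ 0.54612366 -0.11701077  0.04020253] [-0.28870553 -5.1073673  -0.41577556] [-0.82790798  0.14730804 -0.01328389] 0.5498076029602555 10.00001773238182
```

Gripped the nut at 51 mm. Recentre slightly, squeeze firmly and start turning.

>>> {"name": "drive_tool", "arguments": {
  "linear": [
    [0,-0.02,0],
    [0,-0.03,0],
    [0,-0.03,0],
    [0,-0.03,0],
    [0,-0.03,0],
    [0,-0.03,0],
    [0,-0.03,0],
    [0,-0.03,0]
  ],
  "twist": [
    [0,0,0],
    [0,0,0],
    [0,0,0],
    [0,0,0.6],
    [0,0,1.2],
    [0,0,1.8],
    [0,0,2.4],
    [0,0,3]
  ],
  "grip": [0.6,0.6,0.6,0.6,0.6,0.6,0.6,0.6],
  "squeeze": 55
}}

```text
time: 19.38
ee_pos: [0.546, -0.1175, 0.0402]
orientation: [0.157, 0.988, -0.0, 0.0]
wrist_force: [-0.6, -0.7, 2.2]
width: 0.542
finger_force: 55.0
```

```bash
cat > st.py <<'E'
from h import *
s=ctrl.state(); o=R.from_quat(s["orientation"]).as_matrix()
print(round(s["time"],2),s["ee_pos"].round(4),"F",s["wrist_force"].round(2),"M",s["moment"].round(3),round(s["width"],3),round(s["finger_force"],1),"yaw",round(np.degrees(np.arctan2(o[1,1],o[0,1])),2),"j6",s["joint_positions"][5].round(3))
E
python3 st.py
```

```text
19.38 [ 0.546  -0.1175  0.0402] F [-0.62 -0.68  2.16] M [-0.003  0.069  0.248] 0.542 55.0 yaw 71.97 j6 -1.668
```

>>> {"name": "drive_tool", "arguments": {
  "linear": [
    [0,0,0],
    [0,0,0],
    [0,0,0],
    [0,0,0],
    [0,0,0]
  ],
  "twist": [
    [0,0,0.7],
    [0,0,1.4],
    [0,0,2.1],
    [0,0,2.8],
    [0,0,3.5]
  ],
  "grip": [0.6,0.6,0.6,0.6,0.6]
}}

```text
time: 20.0
ee_pos: [0.5457, -0.1181, 0.0402]
orientation: [0.305, 0.952, -0.0, -0.0]
wrist_force: [-2.3, -1.8, 2.7]
width: 0.539
finger_force: 55.0
```

```bash
python3 st.py
```

```text
20.0 [ 0.5457 -0.1181  0.0402] F [-2.28 -1.8   2.67] M [-0.304  0.281  0.28 ] 0.539 55.0 yaw 54.46 j6 -1.362
```

>>> {"name": "drive_tool", "arguments": {
  "linear": [
    [0,0,0],
    [0,0,0],
    [0,0,0],
    [0,0,0],
    [0,0,0]
  ],
  "twist": [
    [0,0,0.6],
    [0,0,1.2],
    [0,0,1.8],
    [0,0,2.4],
    [0,0,3]
  ],
  "grip": [0.6,0.6,0.6,0.6,0.6]
}}

```text
time: 20.62
ee_pos: [0.5454, -0.1185, 0.0402]
orientation: [0.427, 0.904, -0.001, -0.0]
wrist_force: [-3.5, -3.8, 3.0]
width: 0.54
finger_force: 55.0
```

```bash
python3 st.py
```

```text
20.62 [ 0.5454 -0.1185  0.0402] F [-3.55 -3.75  2.98] M [-0.584  0.383  0.2  ] 0.54 55.0 yaw 39.48 j6 -1.1
```

>>> {"name": "drive_tool", "arguments": {
  "linear": [
    [0,-0.01,0],
    [0,-0.02,0],
    [0,-0.02,0],
    [0,-0.02,0],
    [0,-0.02,0]
  ],
  "twist": [
    [0,0,0.6],
    [0,0,1.2],
    [0,0,1.8],
    [0,0,2.4],
    [0,0,3]
  ],
  "grip": [0.6,0.6,0.6,0.6,0.6]
}}

```text
time: 21.25
ee_pos: [0.5449, -0.1188, 0.0402]
orientation: [0.541, 0.841, -0.001, 0.0]
wrist_force: [-2.4, -2.5, 2.9]
width: 0.539
finger_force: 55.0
```

```bash
python3 st.py
```

```text
21.25 [ 0.5449 -0.1188  0.0402] F [-2.36 -2.47  2.92] M [-0.427  0.241  0.255] 0.539 55.0 yaw 24.47 j6 -0.84
```

>>> {"name": "drive_tool", "arguments": {
  "linear": [
    [0,-0.01,0],
    [0,-0.01,0],
    [0,-0.01,0],
    [0,-0.01,0],
    [0,-0.01,0]
  ],
  "twist": [
    [0,0,0.6],
    [0,0,1.2],
    [0,0,1.8],
    [0,0,2.4],
    [0,0,3]
  ],
  "grip": [0.6,0.6,0.6,0.6,0.6]
}}

```text
time: 21.88
ee_pos: [0.5444, -0.119, 0.0402]
orientation: [0.646, 0.763, -0.001, 0.0]
wrist_force: [-1.8, -2.7, 2.7]
width: 0.542
finger_force: 55.0
```

```bash
python3 st.py
```

```text
21.88 [ 0.5444 -0.119   0.0402] F [-1.76 -2.74  2.66] M [-0.444  0.315  0.244] 0.542 55.0 yaw 9.48 j6 -0.579
```

>>> {"name": "drive_tool", "arguments": {
  "linear": [
    [0,0,0],
    [0,0,0],
    [0,0,0]
  ],
  "twist": [
    [0,0,0.6],
    [0,0,1.2],
    [0,0,1.8]
  ],
  "grip": [0.6,0.6,0.6]
}}

```text
time: 22.25
ee_pos: [0.5441, -0.119, 0.0402]
orientation: [0.704, 0.71, -0.001, -0.0]
wrist_force: [-2.9, -1.9, 3.5]
width: 0.542
finger_force: 55.0
```

```bash
python3 st.py
```

```text
22.25 [ 0.5441 -0.119   0.0402] F [-2.89 -1.94  3.53] M [-0.508  0.503  0.248] 0.542 55.0 yaw 0.48 j6 -0.422
```

>>> {"name": "drive_tool", "arguments": {
  "linear": [
    [0,-0.01,0],
    [0,-0.01,0],
    [0,-0.01,0]
  ],
  "twist": [
    [0,0,0.6],
    [0,0,1.2],
    [0,0,1.8]
  ],
  "grip": [0.6,0.6,0.6]
}}

```text
time: 22.62
ee_pos: [0.5438, -0.119, 0.0402]
orientation: [0.758, 0.653, -0.001, 0.0]
wrist_force: [-3.0, -1.9, 3.1]
width: 0.536
finger_force: 55.0
```

```bash
python3 st.py
```

```text
22.62 [ 0.5438 -0.119   0.0402] F [-3.02 -1.87  3.12] M [-0.445  0.374  0.267] 0.536 55.0 yaw -8.52 j6 -0.265
```

>>> {"name": "drive_tool", "arguments": {
  "linear": [
    [0,0,0],
    [0,0,0],
    [0,0,0]
  ],
  "twist": [
    [0,0,0.6],
    [0,0,1.2],
    [0,0,1.8]
  ],
  "grip": [0.6,0.6,0.6]
}}

```text
time: 23.0
ee_pos: [0.5434, -0.1189, 0.0401]
orientation: [0.807, 0.591, -0.001, -0.0]
wrist_force: [-4.2, -2.4, 4.2]
width: 0.54
finger_force: 55.0
```

```bash
python3 st.py
```

```text
23.0 [ 0.5434 -0.1189  0.0401] F [-4.23 -2.38  4.24] M [-0.443  0.539  0.34 ] 0.54 55.0 yaw -17.51 j6 -0.108
```

>>> {"name": "drive_tool", "arguments": {
  "linear": [
    [0,-0.01,0],
    [0,-0.01,0],
    [0,-0.01,0]
  ],
  "twist": [
    [0,0,0.5],
    [0,0,0.9],
    [0,0,1.3]
  ],
  "grip": [0.6,0.6,0.6]
}}

```text
time: 23.38
ee_pos: [0.5432, -0.1188, 0.0402]
orientation: [0.839, 0.544, -0.001, -0.0]
wrist_force: [-4.1, -3.0, 4.5]
width: 0.538
finger_force: 55.0
```

```bash
python3 st.py
```

```text
23.38 [ 0.5432 -0.1188  0.0402] F [-4.15 -2.97  4.54] M [-0.72   0.761  0.334] 0.538 55.0 yaw -24.04 j6 0.005
```

>>> {"name": "drive_tool", "arguments": {
  "linear": [
    [0,0,0],
    [0,0,0],
    [0,0,0]
  ],
  "twist": [
    [0,0,0.3],
    [0,0,0.6],
    [0,0,0.9]
  ],
  "grip": [0.6,0.6,0.6]
}}

```text
time: 23.75
ee_pos: [0.5431, -0.1188, 0.0402]
orientation: [0.86, 0.511, -0.001, -0.0]
wrist_force: [-4.7, -4.2, 4.8]
width: 0.539
finger_force: 55.0
```

```bash
python3 st.py
```

```text
23.75 [ 0.5431 -0.1188  0.0402] F [-4.68 -4.17  4.76] M [-0.603  0.776  0.435] 0.539 55.0 yaw -28.52 j6 0.083
```

>>> {"name": "drive_tool", "arguments": {
  "linear": [
    [0,0,0],
    [0,0,0],
    [0,0,0]
  ],
  "twist": [
    [0,0,0.3],
    [0,0,0.6],
    [0,0,0.9]
  ],
  "grip": [0.6,0.6,0.6]
}}

```text
time: 24.12
ee_pos: [0.543, -0.1187, 0.0402]
orientation: [0.879, 0.477, -0.001, -0.0]
wrist_force: [-4.3, -2.8, 5.2]
width: 0.539
finger_force: 55.0
```

```bash
python3 st.py
```

```text
24.12 [ 0.543  -0.1187  0.0402] F [-4.34 -2.83  5.23] M [-0.634  0.801  0.422] 0.539 55.0 yaw -33.02 j6 0.162
```

>>> {"name": "drive_tool", "arguments": {
  "linear": [
    [0,0,0],
    [0,0,0],
    [0,0,0]
  ],
  "twist": [
    [0,0,0.2],
    [0,0,0.4],
    [0,0,0.6]
  ],
  "grip": [0.6,0.6,0.6]
}}

```text
time: 24.5
ee_pos: [0.5428, -0.1186, 0.0401]
orientation: [0.891, 0.454, -0.001, -0.0]
wrist_force: [-4.8, -2.3, 5.9]
width: 0.537
finger_force: 55.0
```

```bash
python3 st.py
```

```text
24.5 [ 0.5428 -0.1186  0.0401] F [-4.81 -2.29  5.92] M [-0.63   0.845  0.458] 0.537 55.0 yaw -35.99 j6 0.214
```

Torque has climbed about 0.2–0.25 N m over the slack level; release and retreat upwards.

>>> {"name": "drive_tool", "arguments": {
  "linear": [
    [0,0,0],
    [0,0,0],
    [0,0,0],
    [0,0,0],
    [0,0,0],
    [0,0,0],
    [0,0,-0.4],
    [0,0,-1.2],
    [0,0,-2.2],
    [0,0,-3.2],
    [0,0,-3.6],
    [0,0,-3.6]
  ],
  "twist": [
    [0,0,0],
    [0,0,0],
    [0,0,0],
    [0,0,0],
    [0,0,0],
    [0,0,0],
    [0,0,0],
    [0,0,0],
    [0,0,0],
    [0,0,0],
    [0,0,0],
    [0,0,0]
  ],
  "grip": [0.3,0,0,0,0,0,0,0,0,0,0,0]
}}

```text
time: 26.0
ee_pos: [0.5448, -0.1188, 0.2219]
orientation: [0.891, 0.454, 0.001, 0.002]
wrist_force: [0.2, -0.1, -0.5]
width: 1.002
finger_force: 0.0
```

```bash
python3 st.py; python3 - <<'E'
from h import *
im=cam("side"); f=im["frame"]; u,v=map(int,proj(im,(.546,-.117,.09))); cv2.imwrite("pics/a5.png",cv2.resize(f[v-40:v+35,u-40:u+40],None,fx=7,fy=7,interpolation=2)[...,::-1])
c=(.546,-.118)
print([ (np.array(proj(im,(*c,z)))-[u-40,v-40])*7 for z in (.078,.086,.12)])
for d in ctrl.mark_of("side","cutter_centre")[:2]: print(toworld(im,d["point"]))
E
```

```text
26.0 [ 0.5448 -0.1188  0.2219] F [ 0.2  -0.13 -0.46] M [-0.095  0.139 -0.011] 1.002 0.0 yaw -35.98 j6 0.213
[array([285.78535173, 315.72278906]), array([285.65399424, 295.66374366]), array([285.08573955, 208.89356604])]
[ 0.54532932 -0.11319158  0.10908713]
[0.61301201 0.10556133 0.08461759]
```

View pics/a5.png

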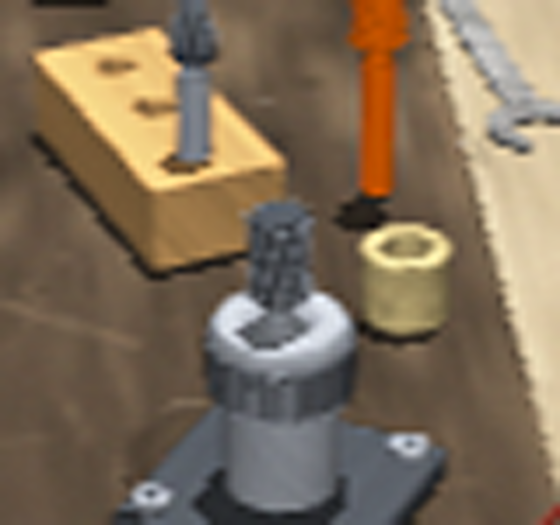

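Side view: the head's top is centred at crop (280,213) against 209 predicted for home, and the cutter is upright. The cone cutter is still in the rack and the bush is undisturbed. Handing in.

```bash
python3 -c "
from cell import ctrl
print(ctrl.close_job())"
```

```text
the job is handed in; nothing more can be done
None
```

The cylindrical-head cutter is seated fully home in the collet stand and the nut is tightened to about 0.2–0.25 N m over the slack level. The gripper is released and clear, the cone cutter is still in the rack, and the job was handed in at about 26 s; no verdict came back.

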